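# Bed the sharpening stones in their boxes

### The job

Make the sharpening station ready: take the pile of three stones and the diamond plate apart and bed each one in its own wooden stone box, the one whose recess fits it, lying flat on the floor of the recess with its working face up as it is now. The stones are brittle: set them down, do not drop them; and leave the oil can and the block plane where they stand.

Things in the scene. Friction and masses are not known exactly. Their poses are not given: they have to be found in the camera images.
- stone_large: large grey bench stone, the lowest of the pile, lying on the bench; a loose rectangular bar of about 0.6 kg, 60 mm wide (its x) x 180 mm long (its y) x 32 mm thick (z); origin at the centre of its underside, z up; half a turn about z makes no difference to it
- stone_medium: brown bench stone, second from below, lying on the large stone; a loose rectangular bar of about 0.4 kg, 52 mm wide (its x) x 150 mm long (its y) x 28 mm thick (z); origin at the centre of its underside, z up; half a turn about z makes no difference to it
- diamond_plate: diamond sharpening plate (dotted bright steel face on a grey base), third from below, lying on the medium stone; a loose rectangular bar of about 0.25 kg, 44 mm wide (its x) x 120 mm long (its y) x 25 mm thick (z); origin at the centre of its underside, z up; half a turn about z makes no difference to it
- stone_small: small pale slate-grey stone, top of the pile, lying on the diamond plate; a loose rectangular bar of about 0.15 kg, 35 mm wide (its x) x 92 mm long (its y) x 25 mm thick (z); origin at the centre of its underside, z up; half a turn about z makes no difference to it
- box_large: low dark wooden stone box with an open top, does not move; 96 mm wide (its x) x 216 mm long (its y) x 16 mm high; its recess is 68 x 188 mm (4 mm play each side, then a 4 mm chamfered lip), its cork-lined floor 8 mm above the bench, a 24 mm thumb notch in each end wall; belongs to stone_large (60 x 180 mm); origin on the bench under the centre of the recess
- box_medium: low dark wooden stone box with an open top, does not move; 88 mm wide (its x) x 186 mm long (its y) x 16 mm high; its recess is 60 x 158 mm (4 mm play each side, then a 4 mm chamfered lip), its cork-lined floor 8 mm above the bench, a 24 mm thumb notch in each end wall; belongs to stone_medium (52 x 150 mm); origin on the bench under the centre of the recess
- box_plate: low dark wooden stone box with an open top, does not move; 80 mm wide (its x) x 156 mm long (its y) x 16 mm high; its recess is 52 x 128 mm (4 mm play each side, then a 4 mm chamfered lip), its cork-lined floor 8 mm above the bench, a 24 mm thumb notch in each end wall; belongs to diamond_plate (44 x 120 mm); origin on the bench under the centre of the recess
- box_small: low dark wooden stone box with an open top, does not move; 71 mm wide (its x) x 128 mm long (its y) x 16 mm high; its recess is 43 x 100 mm (4 mm play each side, then a 4 mm chamfered lip), its cork-lined floor 8 mm above the bench, a 24 mm thumb notch in each end wall; belongs to stone_small (35 x 92 mm); origin on the bench under the centre of the recess
- oil_can: bystander: green oil can with a long thin spout, 64 mm across, 170 mm high, standing upright between the boxes or beside the pile; origin at the centre of its underside; to be left standing where it is
- block_plane: bystander: small grey metal block plane, 45 x 155 x 42 mm, on the left; origin at the centre of its underside; to be left where it is

How it is judged:
By the outcome, as a careful person would: the job done as asked, in the order asked, and still so for the second after the job is handed in, with the robot touching nothing.
It also fails if it takes over 128 s, if anything falls off the work surface, if the arm or the gripper's body presses on something with over 40 N, if the wrist force passes 120 N, or if a joint passes its speed limit or range.

### The arm

A 7-joint arm with a two-finger parallel gripper is mounted at the origin on a cart in front of the work surface, level with it; the furniture and walls round the work are solid. World frame = base frame: x ahead of the robot, y to its left, z up, the work surface at z = 0. Lengths are in m, angles in degrees, forces in N, time in s.
With the tool pointing down it reaches from about 0.4 to 0.85 m from the base axis. Payload 6.9 kg.
Tool frame: the origin (TCP) lies at the very end of the fingers, on their centre line; the grasp point (between the pads) lies robot.grasp_offset behind it (robot.grasp_offset is the distance from the TCP to the grasp point, in m); z points along the fingers, y is the direction in which the jaws open and shut (so a half turn about z gives the same grasp; the last joint's range is limited). The gripper opens to 85 mm and grips with 20 to 120 N. Pads are 22 mm wide; open, the fingers measure 114 mm over their backs; the gripper's body (76 mm by 85 mm) begins 54 mm behind the grasp point. The pads swing forward as they close: fully open they stand 13 mm farther back than shut.
Start: joints at [6.045, 29.078, -13.613, 85.955, 7.202, 65.827, -8.869], TCP at [0.625, -0, 0.231] pointing down, gripper open.
Joint ranges: [-176.47, 176.47], [-13.61, 117.27], [-81.72, 77.17], [0.22, 143.17], [-87.28, 267.28], [10, 112.55], [-165.47, 165.47]. Speed limits (degrees/s): [136.94, 136.94, 180, 180, 180, 180, 180].

### API

Orientations are given as a 3x3 rotation matrix whose columns are the frame's x, y, z axes.
In Python, from cell import robot, imaging, finish_job gives the robot as it stands. The module is installed in compiled form; this text tells all that it offers. Calls block until the motion is done:
- robot.movep(position, orientation): joint-space move of the TCP to a pose.
- robot.move_straight(position, frame=None, max_speed=0.15, guard=None): straight line of the TCP; frame=None keeps the orientation; max_speed is the mean speed in m/s. With guard (N) it stops when the force on the tool has changed by that much, and returns True; else False.
- robot.move_j(angles): joint-space move.
- robot.command_gripper(opening): finger opening in m; the grip force is fixed at half the most; returns when the fingers have stopped.
- robot.dwell(seconds).
- robot.solve_ik(position, orientation): joint angles nearest the present ones, or None.
- imaging.grab_frame(name): name is "scene" or "side" or "wrist"; returns the picture (420x560x3 uint8, red, green, blue); there is no depth.
- imaging.camera_info(name): a dict with "mtx" (3x3 intrinsics, pixels), "extrinsics" (4x4, takes a point from world to camera coordinates). Camera axes: x right, y down, z forward; pixel columns grow to the right and rows downward; lengths in m; the calibration is good to about 2 mm. A picture is of the moment at which its call begins: read the wrist's pose just before it. camera_info takes no time and is no camera call; for the wrist camera it gives the pose at the moment of the call.
A pose or a line that the arm cannot do raises robot.IKError and nothing moves.
- finish_job(): hands the job in, once; it reports no verdict.
Readings, each from a call of its own:
- robot.current_t(): time.
- robot.current_qpos(): joint angles.
- robot.current_joint_velocities(): joint speeds.
- robot.current_joint_efforts(): joint torques, N m.
- robot.current_ee_pos(): TCP position.
- robot.current_tool_rot(): TCP orientation.
- robot.current_contact_force(): force on the tool from outside, world axes, zero at the start.
- robot.current_moment(): the same for the moment, N m.
- robot.current_gripper_width(): finger opening in m.
Only numpy, scipy, OpenCV 4.12 (cv2) and the standard library are available. Lean on these libraries where they do the work, as an engineer would, in place of code of your own. Each camera call takes 0.05 s, during which the arm holds its last target. There are 200 camera calls.

## Working session

There is one attempt and no reset: what is moved stays moved. The work goes in short steps, each a Python script; the robot and the scene stay as the last script left them, time stands still between calls to the robot, and variables do not carry over. Pictures are saved under pics/ and viewed, about 12 in all and at most 16, crops included, and the job is handed in when it is done.

```bash
mkdir -p pics; python3 - <<'E'
from cell import robot, imaging
import cv2, numpy as np
print(robot.grasp_offset, robot.current_t())
for n in ("scene","side","wrist"):
    i=imaging.camera_info(n); print(n,np.round(i["mtx"],1).tolist(),np.round(i["extrinsics"],3).tolist())
    cv2.imwrite(f"pics/{n}0.png",imaging.grab_frame(n)[:,:,::-1])
print(robot.current_tool_rot())
E
```

```text
0.0187 0.0
scene [[486.4, 0.0, 273.8], [0.0, 486.4, 198.8], [0.0, 0.0, 1.0]] [[-0.658, -0.753, 0.004, 0.409], [-0.397, 0.342, -0.852, 0.258], [0.64, -0.562, -0.524, 0.951], [0.0, 0.0, 0.0, 1.0]]
side [[448.3, 0.0, 284.4], [0.0, 448.3, 208.9], [0.0, 0.0, 1.0]] [[-0.901, -0.433, -0.017, 0.529], [-0.184, 0.42, -0.889, 0.15], [0.392, -0.798, -0.458, 1.035], [0.0, 0.0, 0.0, 1.0]]
wrist [[317.8, 0.0, 276.3], [0.0, 317.8, 206.1], [0.0, 0.0, 1.0]] [[1.0, 0.0, -0.003, -0.625], [0.001, -0.95, 0.311, -0.041], [-0.003, -0.311, -0.95, 0.38], [0.0, 0.0, 0.0, 1.0]]
[[-3.60896301e-05  9.99999139e-01 -1.31194980e-03]
 [ 9.99999999e-01  3.60419159e-05 -3.63925370e-05]
 [-3.63452205e-05 -1.31195111e-03 -9.99999139e-01]]
```

View pics/scene0.png

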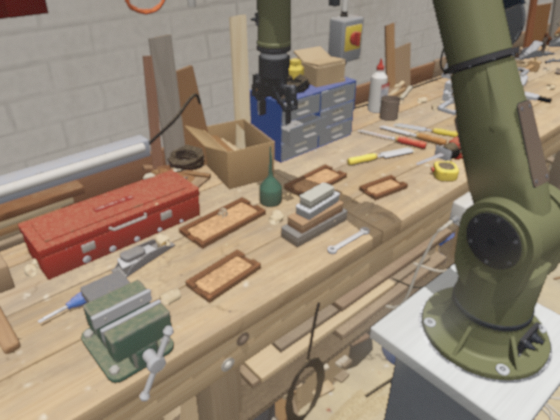

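View pics/side0.png

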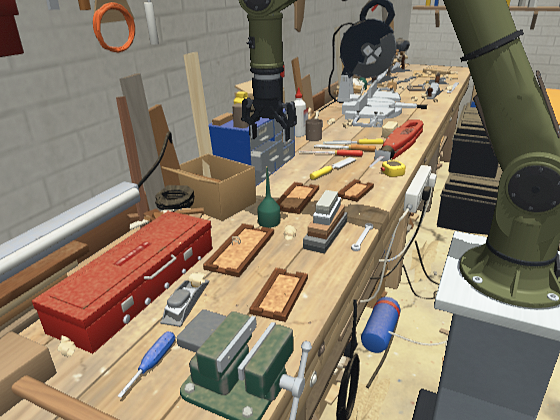

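View pics/wrist0.png

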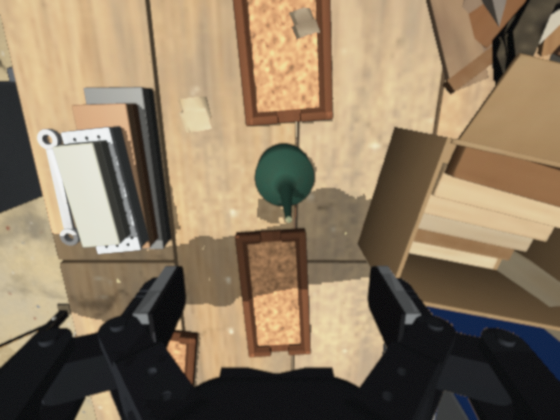

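The wrist view shows the pile at left (45–165, 88–250), the oil can at (285,175), the large box at top (285,60), another box at (273,290) and a corner of the small one at (185,350). A chip seems to lie in the large box at (303,22). Next I'll take higher views.

```bash
cat > h.py <<'E'
from cell import robot, imaging, finish_job
import cv2, numpy as np
def look(name, cam="wrist"):
    i=imaging.camera_info(cam); im=imaging.grab_frame(cam)
    cv2.imwrite(f"pics/{name}.png",im[:,:,::-1]); np.savez(f"pics/{name}.npz",K=i["mtx"],E=i["extrinsics"])
    return im
def load(name):
    d=np.load(f"pics/{name}.npz"); return cv2.imread(f"pics/{name}.png"),d["K"],d["E"]
def cast(px,K,E,z):
    px=np.atleast_2d(np.float64(px)); d=(np.linalg.inv(K)@np.c_[px,np.ones(len(px))].T).T@E[:3,:3]
    c=-E[:3,:3].T@E[:3,3]; return (c+d*((z-c[2])/d[:,2])[:,None])[:,:2]
def down(a):  # tool y (jaw) axis at angle a (deg) from world x, pointing down
    a=np.radians(a); y=np.array([np.cos(a),np.sin(a),0]); z=np.array([0,0,-1.]); return np.c_[np.cross(y,z),y,z]
E
python3 - <<'E'
from h import *
R=down(0); print(np.round(R,2).tolist())
robot.movep([0.50,0.20,0.34],R); look("v1")
robot.movep([0.50,-0.06,0.34],R); look("v2")
print(robot.current_t(),robot.current_qpos())
E
```

```text
[[-0.0, 1.0, 0.0], [1.0, 0.0, 0.0], [0.0, 0.0, -1.0]]
2.2833 [ 12.4223005   13.82473875 -11.24674547  92.43940666   2.71974888
  74.0159276    0.87576446]
```

View pics/v1.png

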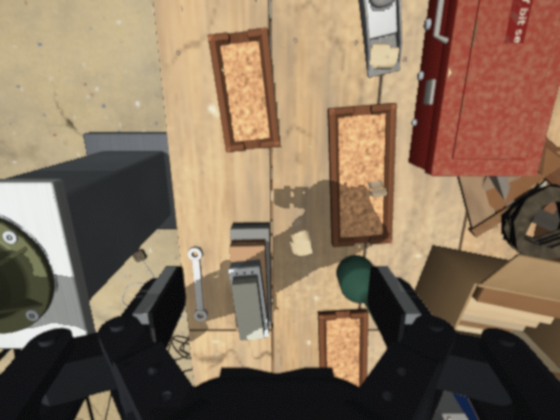

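View pics/v2.png

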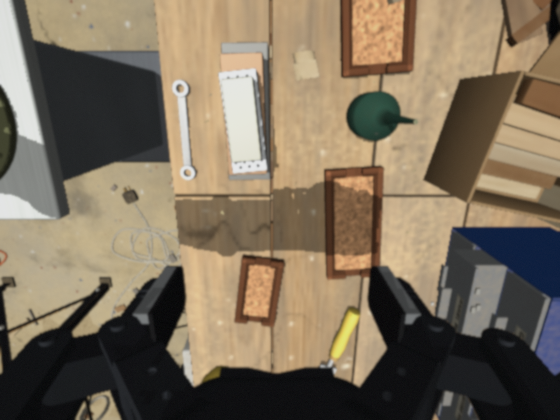

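v1: medium box around (245,90), large box (362,175) with a chip-like thing at (377,189), pile at (250,280). v2: plate box (353,222), small box (260,290), pile (245,110), can (375,117). Next I'll measure the boxes by mask and crop the chip closely.

```bash
cat > box.py <<'E'
from h import *
def box(name,seed,size,r=130,z=0.016,show=None):
    im,K,E=load(name); hsv=cv2.cvtColor(im,cv2.COLOR_BGR2HSV)
    m=((hsv[...,2]<115)&(hsv[...,1]>110)&((hsv[...,0]<14)|(hsv[...,0]>172))).astype(np.uint8)*255
    w=np.zeros_like(m); x,y=seed; w[max(0,y-r):y+r,max(0,x-r):x+r]=1; m*=w
    m=cv2.morphologyEx(m,cv2.MORPH_CLOSE,np.ones((3,3)))
    cs=[c for c in cv2.findContours(m,cv2.RETR_EXTERNAL,cv2.CHAIN_APPROX_NONE)[0] if cv2.pointPolygonTest(cv2.convexHull(c),seed,False)>0]
    c=max(cs,key=cv2.contourArea)
    if show: cv2.drawContours(im,[c],-1,(0,255,0),1); cv2.imwrite(f"pics/{show}.png",im)
    (cx,cy),(a,b),t=cv2.minAreaRect((cast(c[:,0],K,E,z)*1000).astype(np.float32))
    if a>b: t-=90; a,b=b,a
    t=(t+90)%180-90
    return cx/1000,cy/1000,t,a,b   # t: direction of width axis (box x) from world x
if __name__=="__main__":
    for n,v,s,sz in (("L","v1",(345,175),(96,216)),("M","v1",(245,90),(88,186)),("P","v2",(353,222),(80,156)),("S","v2",(260,290),(71,128))):
        try: print(n,np.round(box(v,s,sz),3),sz)
        except Exception as e: print(n,e)
    im,_,_=load("v1"); cv2.imwrite("pics/c1.png",cv2.resize(np.hstack([im[90:260,310:410],im[20:190,200:300],load("v2")[0][150:320,310:410],load("v2")[0][30:200,200:300]]),(800,340),interpolation=cv2.INTER_CUBIC))
E
python3 box.py
```

```text
L [6.27000e-01 1.66000e-01 5.38200e+00 9.20760e+01 2.11643e+02] (96, 216)
M max() iterable argument is empty
P [ 6.4400e-01 -1.6200e-01  5.8560e+00  4.5802e+01  1.8563e+02] (80, 156)
S [  0.471  -0.283  -7.956  67.938 128.695] (71, 128)
```

View pics/c1.png

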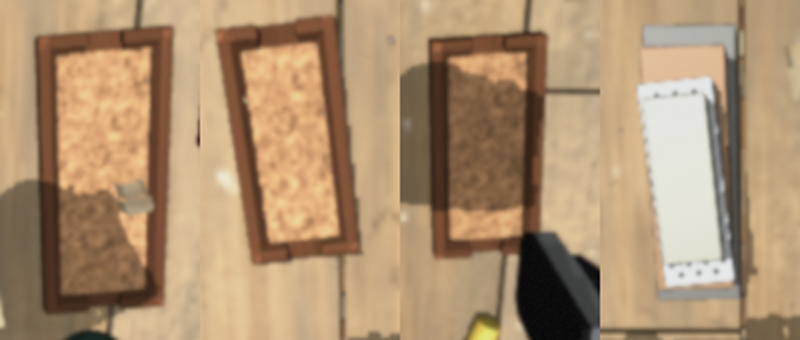

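The crop shows a pale chip (~13 mm) lying in the large box's recess near its right wall. It may be a real obstruction. I'll take close looks at it and at each box.

```bash
python3 - <<'E'
from h import *
R=down(0)
for n,x,y in (("bM",0.45,0.27),("bL",0.60,0.17),("bL2",0.66,0.10),("pile",0.47,0.04),("bP",0.60,-0.04),("bS",0.47,-0.14)):
    robot.movep([x,y,0.24],R); look(n)
print(robot.current_t())
a=[cv2.imread(f"pics/{n}.png") for n in ("bM","bL","bP","bS")]
cv2.imwrite("pics/m1.png",cv2.resize(np.vstack([np.hstack(a[:2]),np.hstack(a[2:])]),(800,600)))
E
```

```text
7.275
```

View pics/m1.png

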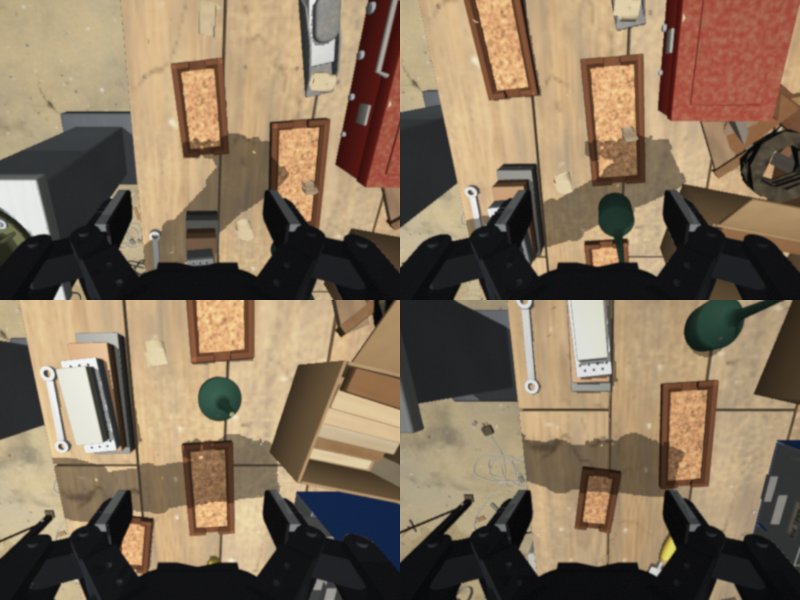

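View pics/bL2.png

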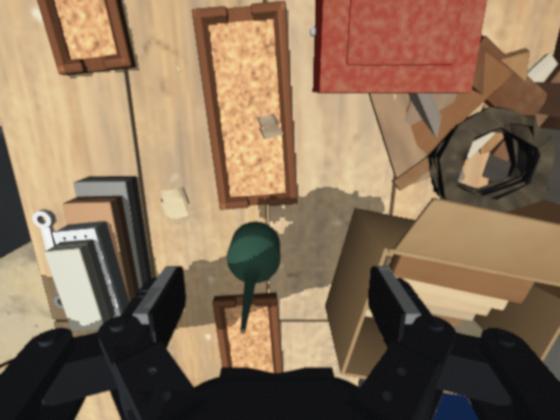

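View pics/pile.png

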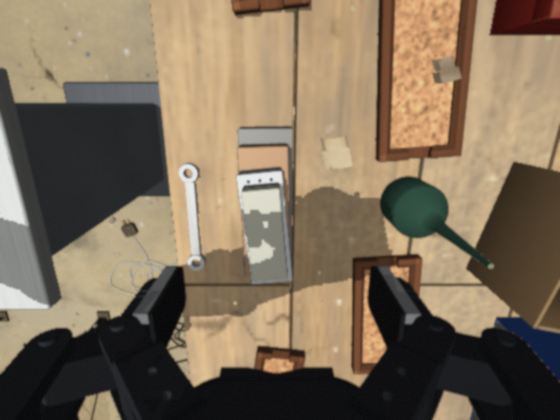

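The close views show all four boxes clearly; the chip in the large recess at bL2 (268,126) and pile (447,71) has side faces, so it is likely a real offcut that must come out. I'll triangulate it and measure the boxes.

```bash
python3 - <<'E'
from box import *
import itertools
# print HSV of wood samples
im,_,_=load("bM"); h=cv2.cvtColor(im,cv2.COLOR_BGR2HSV)
for p in ((248,140),(312,150)): print(h[p[1]-3:p[1]+4,p[0]-2:p[0]+3].reshape(-1,3).mean(0))
for n,v,s,sz in (("M","bM",(280,150),0),("M","v1",(245,90),0),("L","bL",(290,150),0),("L","bL2",(240,110),0),("L","v1",(345,175),0),("P","bP",(291,265),0),("P","bS",(400,190),0),("S","bS",(277,280),0),("S","v2",(260,290),0)):
    try: print(n,v,np.round(box(v,s,sz,show=f"o_{n}_{v}"),3))
    except Exception as e: print(n,v,e)
# chip triangulation
obs=[("bL2",(268,126)),("bL",(319,186)),("pile",(447,71)),("v1",(377,189))]
A=np.zeros((3,3));b=np.zeros(3)
for v,p in obs:
    _,K,E=load(v); d=np.linalg.inv(K)@[*p,1]@E[:3,:3]; d/=np.linalg.norm(d); c=-E[:3,:3].T@E[:3,3]
    P=np.eye(3)-np.outer(d,d); A+=P;b+=P@c; print(v,cast(p,K,E,.015))
print("chip",np.linalg.solve(A,b))
ims=[load("bL2")[0][90:160,230:310],load("bL")[0][150:220,280:360],load("pile")[0][36:106,407:487],load("v1")[0][154:224,337:417]]
m=np.hstack([cv2.resize(i,(400,350),interpolation=cv2.INTER_CUBIC) for i in ims]); cv2.imwrite("pics/chip.png",cv2.resize(np.vstack([m[:,:800],m[:,800:]]),(685,600)))
E
```

```text
[ 11.54285714 135.         130.14285714]
[ 11.         142.34285714 124.11428571]
M bM [  0.459   0.289   5.158  77.361 152.454]
M v1 max() iterable argument is empty
L bL [6.30000e-01 1.66000e-01 4.57000e+00 9.37580e+01 2.11753e+02]
L bL2 max() iterable argument is empty
L v1 [6.27000e-01 1.66000e-01 5.38200e+00 9.20760e+01 2.11643e+02]
P bP [ 6.23000e-01 -1.60000e-01  3.54600e+00  8.55650e+01  1.81164e+02]
P bS [ 6.20000e-01 -1.65000e-01  3.89200e+00  8.71940e+01  1.83862e+02]
S bS [  0.47   -0.284  -8.027  69.069 131.161]
S v2 [  0.471  -0.283  -7.956  67.938 128.695]
bL2 [[0.65130381 0.1538215 ]]
bL [[0.65135339 0.15403701]]
pile [[0.65427893 0.15254051]]
v1 [[0.65371967 0.15177653]]
chip [0.6517131  0.1535378  0.01894729]
```

View pics/chip.png

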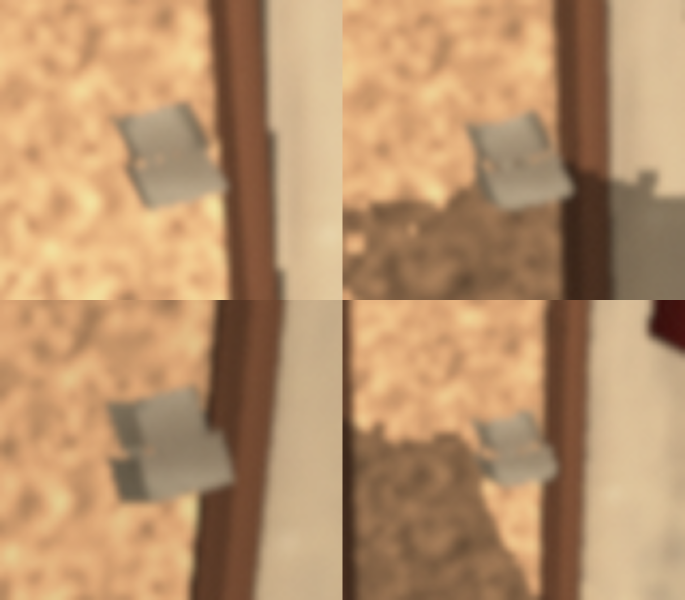

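Important: by size, the far right box (86×183 mm) is the medium one and the near left box (77×152) is the plate's. The "chip" has the cork showing through its middle, so it may be mere décor, but I'll try to pick it out with a guarded grasp. First I compute the top stone, the can, and refine.

```bash
python3 - <<'E'
from h import *
def rect(v,pts,z):
    _,K,E=load(v); q=cast(pts,K,E,z); (c,(a,b),t)=cv2.minAreaRect((q*1000).astype(np.float32)); print(v,z,np.round(c),round(a,1),round(b,1),round(t,1))
rect("v2",[(221.5,78.5),(253,76.5),(261,160),(234,162.5)],.110)
_,K,E=load("v2"); print("can",cast((375,117),K,E,.06)); _,K,E=load("bL2"); print(cast((256,250),K,E,.06))
# masks of top stone
for v,(x,y) in (("v2",(242,115)),("bP",(118,155))):
    im,K,E=load(v); lab=cv2.cvtColor(im,cv2.COLOR_BGR2LAB).astype(int)
    hsv=cv2.cvtColor(im,cv2.COLOR_BGR2HSV)
    print(v,hsv[y,x],hsv[y-8:y+9:4,x-30:x+31:4].tolist()[2])
    ff=cv2.floodFill(cv2.GaussianBlur(im,(3,3),0),None,(x,y),0,(9,)*3,(9,)*3,cv2.FLOODFILL_FIXED_RANGE|cv2.FLOODFILL_MASK_ONLY|(255<<8))[2][1:-1,1:-1]
    ff=cv2.morphologyEx(ff,cv2.MORPH_OPEN,np.ones((5,5)))
    c=max(cv2.findContours(ff,0,1)[0],key=cv2.contourArea)[:,0]
    rect(v,c,.110)
E
```

```text
v2 0.11 [463.   1.] 34.4 92.6 5.4
can [[0.62695537 0.00299287]]
[[0.63797643 0.0223763 ]]
v2 [ 33  11 231] [[17, 89, 210], [18, 88, 212], [18, 88, 218], [18, 43, 180], [33, 11, 231], [33, 10, 231], [33, 10, 231], [33, 11, 231], [35, 12, 231], [33, 11, 231], [35, 12, 232], [30, 17, 151], [60, 2, 117], [15, 88, 90], [15, 22, 71], [17, 93, 161]]
v2 0.11 [461.   2.] 31.0 85.6 5.2
bP [ 28  14 233] [[17, 87, 217], [17, 76, 214], [30, 14, 229], [30, 14, 230], [30, 13, 230], [30, 13, 231], [30, 13, 231], [28, 14, 233], [30, 13, 233], [28, 14, 234], [30, 13, 234], [30, 18, 221], [30, 21, 61], [38, 19, 55], [45, 9, 60], [90, 5, 151]]
bP 0.11 [461.   1.] 31.3 91.9 4.9
```

```bash
python3 - <<'E'
from h import *
R=down(95); x,y=.649,.1535
robot.movep([.56,.10,.26],down(45)); robot.movep([x,y,.12],R)
robot.command_gripper(.04)
print("hit",robot.move_straight([x,y,.0125],max_speed=.05,guard=4), robot.current_ee_pos(),robot.current_contact_force())
robot.command_gripper(0); print("w",robot.current_gripper_width())
robot.move_straight([x,y,.14]); print(robot.current_gripper_width())
robot.command_gripper(.085); robot.movep([.60,.17,.24],down(0)); im=look("chip2")
im=cv2.imread("pics/chip2.png"); cv2.imwrite("pics/chip2c.png",cv2.resize(im[150:220,280:360],(400,350)))
print(robot.current_t())
E
```

```text
hit False [0.64914582 0.1535646  0.01273459] [ 0.38416333  0.10826196 -0.58209477]
w -4.739609919922799e-05
-0.0001666829542750049
15.4083
```

View pics/chip2c.png

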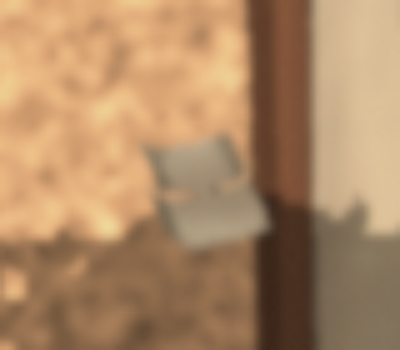

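The fingers closed to zero right through the chip: it's non-physical décor, so it's ignored. Now the small stone.

```bash
cat >> h.py <<'E'
D=.009
def pick(x,y,yaw,zb):
    R=down(yaw); robot.command_gripper(.085)
    robot.movep([x,y,zb+.10],R); robot.move_straight([x,y,zb+.035],max_speed=.12)
    hit=robot.move_straight([x,y,zb+D],max_speed=.05,guard=6)
    robot.command_gripper(0); print("pick hit",hit,"w",robot.current_gripper_width(),robot.current_ee_pos()[2]-zb)
    robot.move_straight([x,y,zb+.06],max_speed=.06); robot.move_straight([x,y,.26],max_speed=.2)
    print("w",robot.current_gripper_width(),"f",robot.current_contact_force())
def place(x,y,yaw,zf=.008):
    R=down(yaw); robot.movep([x,y,.26],R); robot.move_straight([x,y,zf+D+.04],max_speed=.15); robot.dwell(.2)
    hit=robot.move_straight([x,y,zf+D-.002],max_speed=.02,guard=4)
    e=robot.current_ee_pos()[2]-zf-D; print("place hit",hit,"dz",e,"f",robot.current_contact_force())
    if abs(e)>.004: print("ABNORMAL"); return False
    robot.dwell(.2); robot.command_gripper(.085); robot.move_straight([x,y,zf+D+.12],max_speed=.12); return True
E
python3 - <<'E'
from h import *
pick(.462,.001,5.2,.085)
print(place(.4705,-.2835,-8), robot.current_t())
robot.movep([.47,-.20,.24],down(0)); look("s1")
robot.movep([.50,-.02,.30],down(0)); look("p1"); print(robot.current_t())
a=cv2.imread("pics/s1.png"); b=cv2.imread("pics/p1.png")
cv2.imwrite("pics/m2.png",cv2.resize(np.hstack([a[120:400,160:420],b[20:300,140:400]]),(780,420)))
E
```

```text
pick hit False w 0.033402583283400344 0.009430425760614772
w 0.033605769904641244 f [ 0.26051295 -0.05953489 -0.30320247]
place hit True dz 0.0004970861261694593 f [-1.05372754 -0.46549161  5.60274035]
True 26.6167
28.1
```

View pics/m2.png

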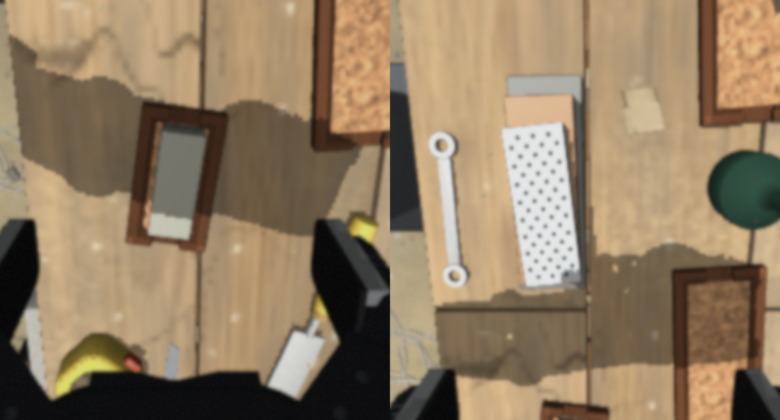

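The small stone lies in its box (s1 panel, 178,180). The plate's four corners show at p1-panel (502,128), (564,122), (580,283), (524,287).

```bash
cat >> h.py <<'E'
def rect(v,pts,z):
    _,K,E=load(v); q=cast(pts,K,E,z); (c,(a,b),t)=cv2.minAreaRect((q*1000).astype(np.float32))
    if a>b: a,b,t=b,a,t-90
    t=(t+90)%180-90; print(v,z,np.round(c,1),round(a,1),round(b,1),round(t,1)); return c[0]/1000,c[1]/1000,t
E
python3 - <<'E'
from box import *
rect("s1",[((x)/1.5+160,y/1.5+120) for x,y in((162,122),(210,126),(190,242),(149,236))],.033)
P=rect("p1",[((x-390)/1.5+140,y/1.5+20) for x,y in((502,128),(564,122),(580,283),(524,287))],.085)
im,K,E=load("p1"); h=cv2.cvtColor(im,cv2.COLOR_BGR2HSV)
m=((h[...,1]<25)&(h[...,2]>190)).astype(np.uint8)*255; m[:, :200]=0; m[:,280:]=0; m[230:]=0
m=cv2.morphologyEx(m,cv2.MORPH_CLOSE,np.ones((5,5)))
c=max(cv2.findContours(m,0,1)[0],key=cv2.contourArea)[:,0]; P2=rect("p1",c,.085)
pick(*[(a+b)/2 for a,b in zip(P,P2)],.060)
print(place(.459,.289,5.2),robot.current_t())
robot.movep([.46,.32,.24],down(0)); look("s2")
robot.movep([.50,-.02,.28],down(0)); look("p2"); print(robot.current_t())
a=cv2.imread("pics/s2.png"); b=cv2.imread("pics/p2.png")
cv2.imwrite("pics/m3.png",cv2.resize(np.hstack([a[20:300,140:400],b[20:300,140:400]]),(780,420)))
E
```

```text
s1 0.033 [ 472.3 -280.4] 36.9 102.7 -8.0
p1 0.085 [461.3  -3.9] 44.4 120.9 4.7
p1 0.085 [460.9  -3.3] 43.0 119.1 5.8
pick hit False w 0.04255431795533015 0.009484749344732563
w 0.042308170995841735 f [-0.26438776  0.00361158 -2.19697178]
place hit True dz 0.0005288891883978072 f [-1.04905556 -0.4054761   4.81830315]
True 39.0583
40.9667
```

View pics/m3.png

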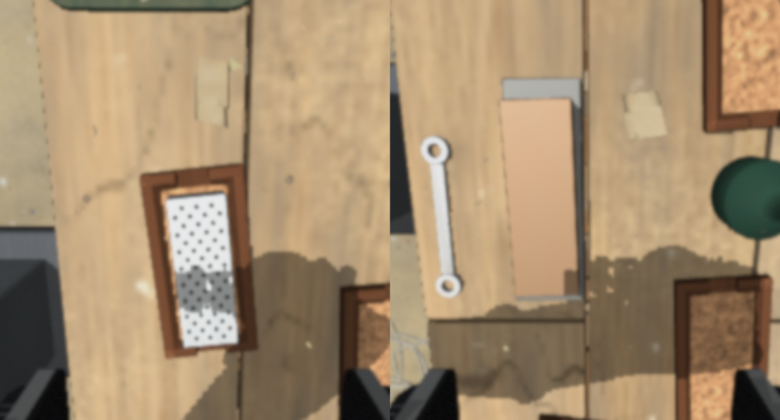

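The plate lies in its box (panel 203,270). Medium stone corners: (501,100), (572,98), (577,297), (516,298) in the right panel.

```bash
python3 - <<'E'
from box import *
P=rect("p2",[((x-390)/1.5+140,y/1.5+20) for x,y in((501,100),(572,98),(577,297),(516,298))],.060)
im,K,E=load("p2"); ff=cv2.floodFill(cv2.GaussianBlur(im,(3,3),0),None,(238,150),0,(14,)*3,(14,)*3,cv2.FLOODFILL_FIXED_RANGE|cv2.FLOODFILL_MASK_ONLY|(255<<8))[2][1:-1,1:-1]
ff=cv2.morphologyEx(ff,cv2.MORPH_OPEN,np.ones((5,5)))
P2=rect("p2",max(cv2.findContours(ff,0,1)[0],key=cv2.contourArea)[:,0],.060)
pick(*[(a+b)/2 for a,b in zip(P,P2)],.032)
print(place(.6215,-.1625,3.7),robot.current_t())
robot.movep([.58,-.12,.24],down(0)); look("s3")
robot.movep([.50,-.02,.28],down(0)); look("p3"); print(robot.current_t())
a=cv2.imread("pics/s3.png"); b=cv2.imread("pics/p3.png")
cv2.imwrite("pics/m4.png",cv2.resize(np.hstack([a[60:340,180:440],b[20:300,140:400]]),(780,420)))
E
```

```text
p2 0.06 [460.7   2.3] 50.5 150.5 1.1
p2 0.06 [423.2  35.5] 120.3 242.9 -0.5
pick hit False w 0.05092068171895494 0.01076918888408352
w 0.050628134482648364 f [-0.65417008 -0.38683154 -4.43075894]
place hit True dz 0.006973326556010311 f [1.61126026 0.35110494 0.3116015 ]
ABNORMAL
False 49.825
51.425
```

View pics/m4.png

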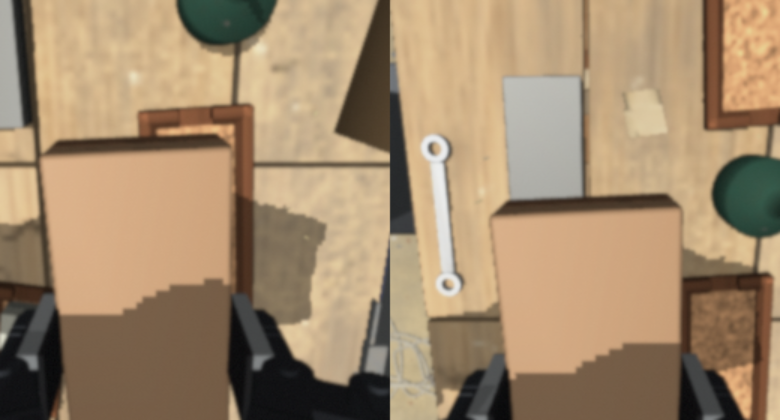

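My error: the flood fill leaked (120×243 mm) and my averaging pulled the grip about 17 mm off centre along the stone. The placing therefore stopped on the box rim, guarded and still gripped, and nothing was released. I'll measure the stone's offset in the hand from the visible end edge, plus the large stone.

```bash
python3 - <<'E'
from h import *
print("tcp",robot.current_ee_pos(),robot.current_gripper_width(),"F",robot.current_contact_force(),"M",robot.current_moment())
im,K,E=load("p3")
f=lambda x,y:((x-390)/1.5+140,y/1.5+20)
e=cast([f(493,216),f(681,208)],K,E,.2973); print("top edge",e,"mid",e.mean(0),"len",np.linalg.norm(e[0]-e[1]),"yaw",np.degrees(np.arctan2(*(e[1]-e[0])[::-1])))
e2=cast([f(502,203),f(671,195)],K,E,.2693); print("bottom edge",e2,"mid",e2.mean(0),np.linalg.norm(e2[0]-e2[1]))
e=cast([f(503,76),f(582,75),f(584,197),f(509,199)],K,E,.032); print("large far edge",e, np.linalg.norm(e[0]-e[1]))
e3=cast([f(502,78),f(582,78)],*load("p2")[1:],.032); print("large before", e3)
E
```

```text
tcp [ 0.50001345 -0.02062084  0.27912293] 0.05088734248018514 F [-0.66373295 -1.76945578 -4.47028238] M [ 0.08930661 -0.00260867 -0.02367896]
top edge [[0.47392194 0.03639658]
 [0.52314662 0.03856846]] mid [0.49853428 0.03748252] len 0.04927256391289863 yaw 2.526354690302861
bottom edge [[0.4709984  0.03534108]
 [0.52477708 0.0379477 ]] mid [0.49788774 0.03664439] 0.05384181447393604
large far edge [[0.43091797 0.09325422]
 [0.49052538 0.09399536]
 [0.49149109 0.00240669]
 [0.43036412 0.00070639]] 0.05961201095627156
large before [[0.43037797 0.09338547]
 [0.49086959 0.09349694]]
```

```bash
python3 - <<'E'
from h import *
f=lambda x,y:((x-390)/1.5+140,y/1.5+20)
for v,p in (("p1",[f(673,270),f(765,265)]),("p2",[f(675,283),f(770,275)])):
    e=cast(p,*load(v)[1:],.016); m=e.mean(0); d=e[1]-e[0]; n=np.array([d[1],-d[0]])/np.linalg.norm(d); print(v,m,m+n*.093,np.degrees(np.arctan2(d[1],d[0])),np.linalg.norm(d))
# mosaic m1: bP panel corners & bS panel corners (scale .7 -> /0.714)
for v,o,p in (("bP",(0,300),[(182,445),(231,442),(234,533),(188,536)]),("bS",(400,300),[(665,382),(718,380),(708,487),(660,486)])):
    rect(v,[((x-o[0])*1.4,(y-o[1])*1.4) for x,y in p],.016)
E
```

```text
p1 [ 0.61529488 -0.07048305] [ 0.62051619 -0.16333637] 3.2184597120217235 0.08519543426227864
p2 [ 0.61502379 -0.0712202 ] [ 0.62352516 -0.16383082] 5.244878113119578 0.08467539432449984
bP 0.016 [ 619.9 -164.4] 89.0 184.9 4.5
bS 0.016 [ 623.7 -164.4] 86.6 186.1 2.5
```

```bash
python3 - <<'E'
from h import *
a=np.radians(3.8); x,y=.6217-np.sin(a)*.0172,-.1635+np.cos(a)*.0172
R=down(3.8); zf=.008; z0=zf+.0108
robot.movep([x,y,.26],R); robot.move_straight([x,y,z0+.03],max_speed=.12); robot.dwell(.3)
for g,zt in ((4,z0-.002),(9,z0-.001)):
    h=robot.move_straight([x,y,zt],max_speed=.02,guard=g); robot.dwell(.2)
    dz=robot.current_ee_pos()[2]-z0; print(h,"dz",dz,robot.current_contact_force(),robot.current_moment())
    if dz<.0012: break
print(robot.current_t())
if dz<.0025:
    robot.command_gripper(.085); robot.move_straight([x,y,.13],max_speed=.12)
    robot.movep([.58,-.12,.24],down(0)); look("s3b"); robot.movep([.50,-.02,.28],down(0)); look("p4")
    A=cv2.imread("pics/s3b.png"); b=cv2.imread("pics/p4.png")
    cv2.imwrite("pics/m5.png",cv2.resize(np.hstack([A[60:340,180:440],b[20:300,140:400]]),(780,420)))
print(robot.current_t())
E
```

```text
True dz 0.0002605987954632169 [-0.54483533  0.23500173  5.6138264 ] [ 0.06211598 -0.06115952  0.03083429]
55.9083
58.6917
```

View pics/m5.png

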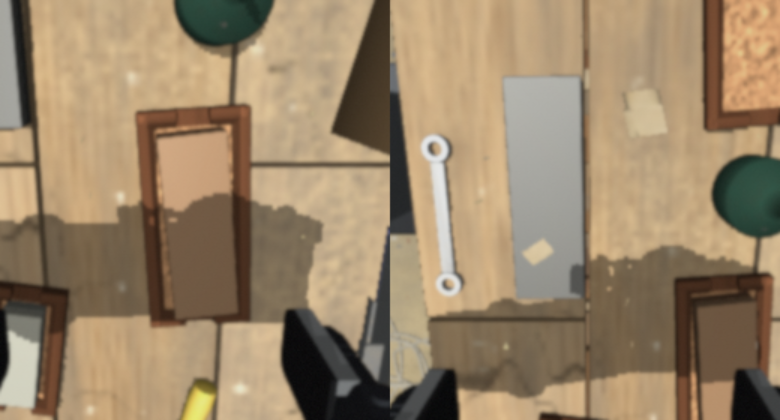

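The medium stone is seated (195,225 left panel). Large stone corners: (503,76), (581,75), (583,297), (516,299) right panel. I'll use these, sanity-checking the size before moving.

```bash
python3 - <<'E'
from h import *
f=lambda x,y:((x-390)/1.5+140,y/1.5+20)
x,y,t=rect("p4",[f(*p) for p in((503,76),(581,75),(583,297),(516,299))],.032)
rect("bL2",[(194,12),(284,3),(297,200),(220,208)],.016)
rect("bL",[((a-400)*1.4,b*1.4) for a,b in ((582,59),(642,55),(645,181),(593,185))],.016)
assert abs(t)<4
pick(x,y,t,0.0)
look("held"); print(robot.current_t())
E
```

```text
p4 0.032 [460.7   3.9] 58.9 180.0 0.2
bL2 0.016 [630.3 165.4] 93.8 209.5 4.7
bL 0.016 [631.5 166.7] 93.0 211.5 4.1
pick hit False w 0.05908551532762706 0.00950216635954795
w 0.05869481627207872 f [ 0.10066591  0.03947036 -4.56640531]
63.6
```

```bash
python3 - <<'E'
from h import *
ok=place(.630,.166,4.7); print(ok,robot.current_t())
if ok:
    robot.movep([.60,.19,.26],down(0)); look("s4"); robot.movep([.50,.05,.36],down(0)); look("f")
    a=cv2.imread("pics/s4.png"); b=cv2.imread("pics/f.png")
    cv2.imwrite("pics/m6.png",cv2.resize(np.hstack([a[:390,150:450],b[:390,150:450]]),(780,507)))
E
```

```text
place hit True dz 0.0005680618364732864 f [ 7.48025364e-03 -4.90893813e-01  7.82435255e+00]
True 69.7333
```

View pics/m6.png

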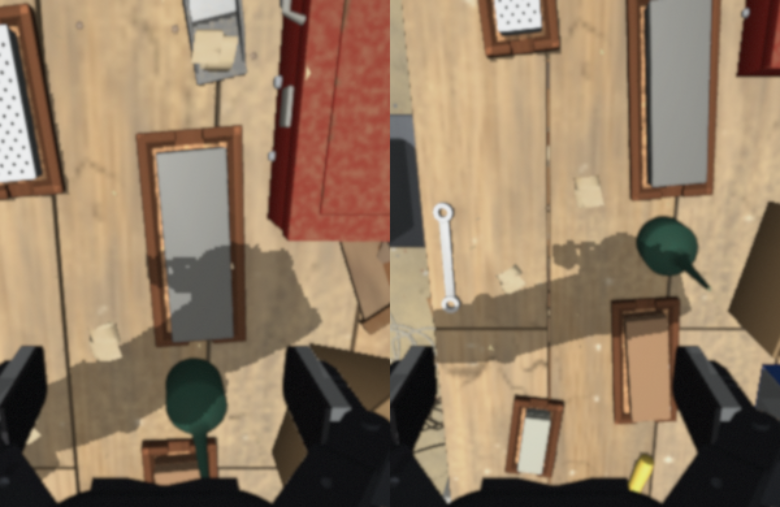

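All four are seated in their boxes, the can and plane stand untouched, and the arm is clear at height. Handing in.

```bash
python3 -c "
from cell import robot,finish_job
robot.dwell(.5); print(robot.current_t(),robot.current_contact_force()); finish_job()"
```

```text
71.7333 [-0.64765932  0.18630373  0.13757411]
the job is handed in; nothing more can be done
```

I took the pile apart from the top and bedded all four pieces in their own boxes. The job was handed in at 71.7 s of the 128 s allowed, and no verdict is reported.

**Final checks:** The last pictures show each piece inside its recess with its working face up. The pieces touched the floor within about 0.6 mm of the expected height, and the highest contact force I read was about 8 N. The oil can looks upright in its place. The block plane is only partly visible in those pictures, and the arm never went near it. I judged flatness from the contact heights and top views; I did not measure it directly.

**What went wrong or disagreed:**
- **Off-centre grip on the medium stone:** I averaged in a faulty measurement and gripped the stone about 17 mm off centre. My first attempt to place it touched the box rim with light force and stopped. I did not release it. I measured the offset in the hand, corrected for it, and it then seated properly. The large stone underneath had not moved.
- **Chip in the large box:** A pale chip seemed to lie in the recess. The fingers closed through it with nothing between them, so I took it to be only visual and ignored it. The large stone seated at the expected height.
- **Tan patch on the large stone:** A patch appeared there after I lifted the medium stone, and a similar one was on the bench afterwards. I took it for another non-physical shaving and did not check it.

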